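# Lock the sloping-lid cabinet with the T-key

## Robot

A 7-joint arm with a two-finger parallel gripper is mounted at the origin on a cart in front of the work surface, level with it; the furniture and walls round the work are solid. World frame = base frame: x ahead of the robot, y to its left, z up, the work surface at z = 0. Lengths are in m, angles in rad, forces in N, time in s.
With the tool pointing down it reaches from about 0.425 to 0.95 m from the base axis. Payload 4.7 kg.
Tool frame: the origin (TCP) lies midway between the tips of the shut fingers; the grasp point (between the pads) lies 19 mm behind it (arm.tcp_to_grasp is the z of the grasp point in the tool frame, in m); z points along the fingers, y is the line along which they close (so a half turn about z gives the same grasp; the last joint's range is limited). The gripper opens to 87 mm and grips with 3 to 60 N. Pads are 19 mm wide; open, the fingers measure 117 mm over their backs; the gripper's body (75 mm by 190 mm) begins 51 mm behind the grasp point.
Start: joints at [-1.231, 0.469, -0.049, 1.532, 0.024, 1.141, -0.082], TCP at [0.243, 0.63, 0.223] pointing down, gripper open.
Joint ranges: [-2.59, 2.59], [-0.33, 1.99], [-1.39, 1.29], [0.1, 2.45], [-1.04, 4.18], [0.21, 1.99], [-2.66, 2.66]. Speed limits (rad/s): [2.57, 2.57, 3.14, 3.14, 3.14, 3.14, 3.14].

## Interface

Orientations are given as a 3x3 rotation matrix whose columns are the frame's x, y, z axes.
In Python, from plant import arm, cams gives the robot as it stands.
- The arm moves only by the tool send_rows, never from a script. Its argument "increments" is a list of rows, each a list of 3 entries, a list of its own where there are three numbers: the opening, from 0 (shut) to 1 (fully open), then the shift along the tool's x, y, z scaled (see below), then the turn, a rotation vector about the tool's x, y, z scaled (see below). In form: [[claw, [x, y, z], [rx, ry, rz]], ...]. A call has 1 to 10 rows; each row is the pose to reach, as a shift and turn from the pose commanded when the call began, along the tool's axes at that moment; what a row does not reach only later rows make up. The controller multiplies each number of a shift by 500 mm and each number of a turn by 30 degrees. A row lasts 1/8 s, in which the tool goes at most 62.5 mm and 10.7 degrees, less where a joint would pass 70% of its speed; a pose out of reach is approached as far as the arm can. A call with a number of a shift or a turn outside -1 to 1 is refused whole. A call with a gripper value outside its range is refused whole. The fingers move at their own pace and stop on an object; the grip force is fixed at half the most. Time passes only in rows, so rows that repeat a pose let the fingers close. It gives the time, the measured TCP pose, the force, the opening and the grip force at its end, in the units of the state.
- arm.get_obs(): the state, without advancing time (a new reading comes with each control period).
- cams.get_image(name): name is "scene" or "side" or "wrist"; returns a dict with "img" (384x512x3 uint8, blue, green, red), "range_z" (384x512 float32, m along the optical axis (not along the pixel's ray), 0 where there is no reading), "mtx" (3x3 intrinsics, pixels), "k1" (the pictures are not rectified: a ray, as slopes to the right and down, at radius r is drawn at 1 + k1 r^2 times it, then the intrinsics apply), "position" and "orientation" of the camera in the world. Camera axes: x right, y down, z forward; pixel columns grow to the right and rows downward; lengths in m; the calibration is good to about 2 mm. A picture is of the moment at which its call begins.
- arm.finish_job(): hands the job in; it is judged then, once.
The state is a dict: "clock": time; "joints": joint angles; "qvel": joint speeds; "joint_efforts": joint torques, N m; "tool_pos": TCP position; "tool_rot": TCP orientation; "wrist_force": force on the tool from outside, world axes, zero at the start; "wrist_torque": the same for the moment, N m; "finger_gap": finger opening in m; "grasp_force": force on a finger pad.
Only numpy, scipy, OpenCV 4.12 (cv2) and the standard library are available. Lean on these libraries where they do the work, as an engineer would, in place of code of your own. Each camera call takes 0.05 s, during which the arm holds its last target. There are 200 camera calls.

## Task

The little steel cabinet with the sloping lid is shut but not locked. Take the T-handled key out of the wooden block and put it squarely into the lock; the spindle hides deep in the barrel, so press gently and turn the key back and forth until it drops home over it, then turn it clockwise to the stop so that the latch is fully across. Draw the key out, stand it back upright in its hole in the block and let go, without forcing the lock or disturbing the other things on the bench.

Things in the scene. Friction and masses are not known exactly. Their poses are not given: they have to be found in the camera images.
- key: plain steel T-handled key, 113 mm long, 0.19 kg; starts upright in the block's large hole, at any yaw. Origin in the middle of its lower end, z along the shank to the handle, x along the handle bar. Round head 24 mm thick from 0 to 36 mm, neck 12 mm thick up to 99 mm. A slot 10 mm wide, 16 mm deep runs across the lower end along x (parallel to the bar); a half turn makes no difference
- key_grip (a point): middle of the key's handle bar, 106 mm above the key's origin; the bar is 90 mm long (key x), 14 mm wide (y) and 14 mm high (z)
- lock_mouth (a point): round steel lock barrel near the lower edge of the cabinet's sloping lid. Origin in the middle of its mouth, 12 mm above the lid; z points straight out along the bore, tilted 30 degrees from vertical towards the side the cabinet faces; x up the slope, y level across the lid. Bore 26.4 mm in diameter, flared to 34 mm at the mouth. The key enters along -z
- lock_blade (a point): on the lock's axis, 18 mm below the mouth: top of the spindle's blade, 6 mm thick, 22 mm long, where the key's end first rests. The blade stands across the bore along the lock's y, up to 32 degrees off either way, unknown beforehand. The spindle is stiff (0.09 N m): under 5 to 10 N the key's end slides round on the blade, a hard push drags the blade along
- lock_seat (a point): on the lock's axis, 32 mm below the mouth: where the key's origin lies once its slot has dropped over the blade (home). Then the key turns the spindle clockwise as seen looking into the lock, at first free of the latch, then with it (0.15 N m), up to a firm stop where, with the play, the handle bar stands about 15 degrees past the lock's x. Ease the key back a little before drawing it out
- cabinet: grey steel cabinet, 240 by 240 mm, fixed on the bench, 55 mm high in front and 165 mm behind; its lid slopes at 30 degrees between them and carries the lock. Origin in the middle of its underside, -x is the front
- latch (a joint): angle of the latch behind the lid, driven by the spindle: 0 unlocked (at the start), 0.90 rad fully across behind the keeper (locked)
- lid (a joint): lid's hinge at the top of the slope: 0 shut, grows as the lid opens (its own weight keeps it shut)
- wood_block: wooden tool block, 75 (x) by 110 (y) by 45 mm high, fixed to the bench, origin in the middle of its underside. The key's hole is 31 mm in diameter and 32 mm deep with a 3 mm chamfer, centred at y = -22 mm; two 12 mm holes at y = +30 mm stay empty
- hole_floor (a point): middle of the floor of the key's hole in the block, 13 mm above the bench, where the key's origin stands
- masking_tape: roll of masking tape lying on the bench, 90 mm across, 24 mm high; leave alone. Origin under its middle
- calliper: digital calliper lying on the bench, 62 by 190 by 15 mm, long side along y; leave alone. Origin under its middle
- screwdriver: screwdriver with a yellow handle lying on the bench, 28 by 170 by 28 mm, long side along y; leave alone. Origin under its middle

How it is judged:
On the way, in this order (a step that is already met when the one before it is completed fails the run):
1. the key is home in the lock, its slot over the blade (distance between key and lock_seat below 0.006 m), for 0.1 s.
2. the latch is fully across (value of joint latch above 0.75 rad), for 0.1 s.
At the end, for the whole second after the job is handed in: the latch stands at more than 0.75 rad, the lid is shut (within 0.03 rad), and the key is at rest in its hole in the block: lower end within 8 mm of the hole's axis and 5 mm of its floor, leaning less than 0.3 rad (value of joint latch above 0.75 rad and value of joint lid below 0.03 rad and horizontal distance between key and hole_floor below 0.008 m and z of key in the frame of hole_floor below 0.005 m and angle between key's own z axis and vertical below 0.3 rad and linear speed of key below 0.02 m/s); the robot touches nothing.
It fails at once if the key is pushed with more than 45 N while it is not yet home over the blade and the lock is still open (contact force between key and cabinet above 45 N and distance between key and lock_seat above 0.011 m and value of joint latch below 0.1 rad).
It fails at once if the lock is wrenched: more than 350 N between key and lock (contact force between key and cabinet above 350 N).
It fails at once if the tape roll is moved by more than 2 cm (distance of masking_tape from where it was at the start of the episode above 0.02 m).
It fails at once if the calliper is moved by more than 2 cm (distance of calliper from where it was at the start of the episode above 0.02 m).
It fails at once if the screwdriver is moved by more than 2 cm (distance of screwdriver from where it was at the start of the episode above 0.02 m).
It also fails if it takes over 72 s, if anything falls off the work surface, if the arm or the gripper's body presses on something with over 40 N, if the wrist force passes 120 N, or if a joint passes its speed limit or range.

## Working session

There is one attempt and no reset: what is moved stays moved. The work goes in short steps, Python scripts to look and compute and a tool call to move; the robot and the scene stay as the last step left them, time stands still between calls to the robot, and variables do not carry over. Pictures are saved under pics/ and viewed, at most 10 in all, crops included, and the job is handed in when it is done.

Besides the shell and the picture viewer there is one more tool, called after "Call:" as name([rows], argument=value, ...), one row to a line, values as JSON. send_rows: Moves the arm, as the interface text tells. Its arguments: {"type":"object","properties":{"increments":{"type":"array","items":{"type":"array"}}},"required":["increments"]}

```bash
mkdir -p pics; cat > h.py <<'E'
import numpy as np, cv2
from plant import arm, cams
def grab(n):
    c=cams.get_image(n); return c
def cloud(c):
    z=c['range_z']; K=np.array(c['mtx']); h,w=z.shape
    u,v=np.meshgrid(np.arange(w),np.arange(h))
    xd=(u-K[0,2])/K[0,0]; yd=(v-K[1,2])/K[1,1]
    x,y=xd.copy(),yd.copy()
    for _ in range(8):
        f=1+c['k1']*(x*x+y*y); x=xd/f;y=yd/f
    P=np.stack([x*z,y*z,z],-1)
    W=P@np.array(c['orientation']).T+np.array(c['position'])
    W[z==0]=np.nan
    return W
def ob():
    o=arm.get_obs(); print({k:np.round(o[k],3).tolist() for k in ('clock','joints','tool_pos','tool_rot','wrist_force','finger_gap','grasp_force')})
    return o
E
python3 - <<'E'
from h import *
ob(); print(arm.tcp_to_grasp)
cs=[grab(n) for n in('scene','side','wrist')]
np.save('c0.npy',np.array(cs,dtype=object),allow_pickle=True)
for c in cs: print(np.round(c['position'],3),np.round(c['orientation'],2).tolist(),c['k1'],c['mtx'][0][0])
im=np.vstack([np.hstack([cs[0]['img'],cs[1]['img']]),np.hstack([cs[2]['img'],cs[2]['img']*0])])
cv2.imwrite('pics/a.png',cv2.resize(im,(800,600)))
E
```

```text
{'clock': 0.0, 'joints': [-1.231, 0.469, -0.049, 1.534, 0.024, 1.141, -0.082], 'tool_pos': [0.243, 0.629, 0.222], 'tool_rot': [[-0.933, 0.36, -0.001], [0.36, 0.933, -0.002], [-0.0, -0.002, -1.0]], 'wrist_force': [-0.471, -0.599, 0.226], 'finger_gap': 0.087, 'grasp_force': 0.0}
-0.0187
[-0.333 -0.512  1.152] [[0.51, -0.63, 0.59], [-0.86, -0.39, 0.33], [0.02, -0.68, -0.73]] -0.10728523822942819 449.4367706387263
[1.005 0.985 0.899] [[-0.91, 0.22, -0.34], [0.41, 0.5, -0.76], [0.0, -0.83, -0.55]] 0.03463893781549714 426.10306900864276
[0.179 0.653 0.384] [[0.36, 0.9, 0.23], [0.93, -0.35, -0.09], [-0.0, 0.25, -0.97]] -0.07357831529598167 314.56768127558587
```

View pics/a.png

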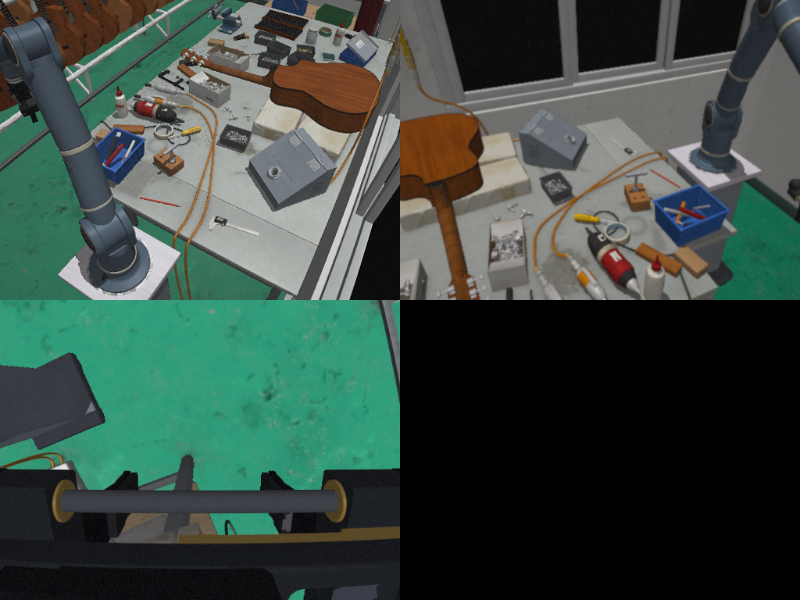

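The scene shows the block with the key at about (215,200) px and the cabinet with its lock at about (350,220) px. The side view shows the block at about (303,250) px.

```bash
python3 - <<'E'
from h import *
cs=np.load('c0.npy',allow_pickle=True)
a=cs[0]['img'][145:285,180:440]; b=cs[1]['img'][120:290,140:360]
a=cv2.resize(a,None,fx=3,fy=3,interpolation=3)[:, :780]; b=cv2.resize(b,(220*16//10,170*16//10))
cv2.imwrite('pics/b.png',a)
b=cs[1]['img'][200:280,270:350]
cv2.imwrite('pics/c.png',np.hstack([cv2.resize(b,(400,400)),cv2.resize(cs[1]['img'][130:230,140:240],(400,400))]))
for i,r in((0,(150,285,180,440)),(1,(120,290,140,360))):
    W=cloud(cs[i]); Q=W[r[0]:r[1]:15,r[2]:r[3]:20]
    print(i); 
    for row in Q: print(' '.join('%.2f,%.2f,%.2f'%tuple(p) for p in row))
E
```

```text
0
0.66,0.41,-0.00 0.67,0.32,0.03 0.70,0.25,0.05 0.78,0.21,-0.00 0.82,0.15,-0.00 0.86,0.08,-0.00 0.89,0.01,0.02 0.94,-0.06,0.00 0.90,-0.15,0.08 0.95,-0.21,0.07 0.98,-0.27,0.07 1.00,-0.34,0.09 0.98,-0.41,0.14
0.57,0.34,0.02 0.62,0.29,0.01 0.65,0.21,0.03 0.69,0.15,0.02 0.75,0.10,0.00 0.79,0.04,-0.00 0.78,-0.04,0.04 0.87,-0.09,0.00 0.84,-0.17,0.06 0.87,-0.24,0.07 0.90,-0.30,0.08 0.94,-0.36,0.08 0.98,-0.43,0.08
0.47,0.25,0.08 0.56,0.25,0.00 0.60,0.18,0.00 0.63,0.12,0.01 0.68,0.06,-0.00 0.72,0.00,-0.00 0.71,-0.08,0.05 0.80,-0.12,-0.00 0.83,-0.19,0.00 0.74,-0.28,0.13 0.74,-0.34,0.16 0.77,-0.40,0.17 0.90,-0.45,0.08
0.44,0.24,0.04 0.51,0.21,-0.00 0.46,0.08,0.10 0.57,0.08,0.00 0.61,0.02,0.00 0.65,-0.04,0.00 0.69,-0.10,0.00 0.73,-0.16,-0.00 0.68,-0.24,0.09 0.68,-0.30,0.12 0.69,-0.36,0.14 0.70,-0.42,0.17 0.84,-0.47,0.07
0.41,0.22,0.00 0.44,0.16,0.00 0.45,0.08,0.04 0.51,0.04,0.00 0.55,-0.01,0.00 0.59,-0.07,-0.00 0.62,-0.13,0.00 0.63,-0.20,0.04 0.63,-0.27,0.08 0.64,-0.33,0.10 0.65,-0.38,0.13 0.66,-0.44,0.15 0.68,-0.49,0.17
0.36,0.18,0.00 0.39,0.12,-0.00 0.43,0.07,-0.00 0.46,0.01,-0.00 0.49,-0.05,0
[... 2190 characters left out ...]
.27,0.02,0.00
0.93,-0.10,0.06 0.87,-0.11,0.04 0.80,-0.13,0.00 0.75,-0.07,0.03 0.70,-0.01,0.06 0.62,-0.05,-0.00 0.56,-0.02,0.00 0.50,0.01,-0.00 0.47,0.09,0.05 0.38,0.06,0.00 0.32,0.08,-0.00
0.94,-0.11,0.00 0.88,-0.08,0.00 0.82,-0.06,-0.00 0.77,-0.01,0.02 0.71,-0.00,0.00 0.65,0.02,-0.00 0.59,0.05,-0.00 0.53,0.07,-0.00 0.50,0.14,0.04 0.42,0.12,-0.00 0.42,0.23,0.09
0.95,-0.04,0.00 0.90,0.01,0.02 0.84,0.01,0.00 0.79,0.05,0.02 0.73,0.06,0.00 0.67,0.08,-0.00 0.62,0.12,0.01 0.56,0.13,0.00 0.51,0.16,0.00 0.45,0.18,0.00 0.45,0.28,0.08
0.96,0.12,0.09 0.91,0.05,0.01 0.85,0.07,-0.00 0.80,0.10,0.00 0.75,0.12,0.00 0.70,0.14,-0.00 0.64,0.16,-0.00 0.60,0.21,0.02 0.54,0.21,-0.00 0.48,0.24,-0.00 0.46,0.31,0.05
```

View pics/b.png

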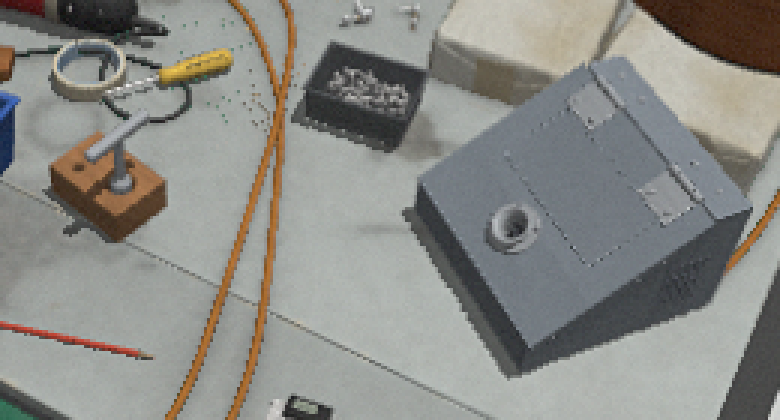

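View pics/c.png

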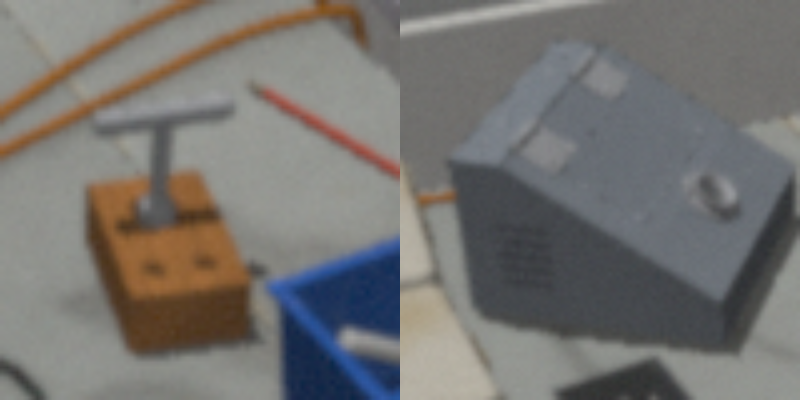

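The crops show the key upright in the block with its bar at crop px (90–145, 115–155). The lock ring is near crop px (515,228), and the lid slopes up towards the upper right.

```bash
python3 - <<'E'
from h import *
cs=np.load('c0.npy',allow_pickle=True)
for i in (0,1):
    W=cloud(cs[i]); P=W.reshape(-1,3)
    P=P[np.isfinite(P).all(1)]
    near=(np.hypot(P[:,0]-.46,P[:,1]-.09)<.09)
    b=P[near&(P[:,2]>.108)&(P[:,2]<.13)]
    (cx,cy),(w,h),a=cv2.minAreaRect((b[:,:2]*1000).astype(np.float32))
    d=np.linalg.svd(b[:,:2]-b[:,:2].mean(0))[2][0] if len(b) else 0
    print(i,'bar',len(b),cx,cy,w,h,a,d,np.percentile(b[:,2],[5,50,95]))
    t=P[near&(abs(P[:,2]-.045)<.004)]
    print(' top',len(t),cv2.minAreaRect((t[:,:2]*1000).astype(np.float32)))
    q=P[(P[:,0]>.5)&(P[:,0]<.82)&(P[:,1]<-.18)&(P[:,1]>-.52)&(P[:,2]>.05)&(P[:,2]<.16)]
    # ransac plane
    rng=np.random.default_rng(0);best=None;bi=0
    for _ in range(500):
        s=q[rng.choice(len(q),3,False)];n=np.cross(s[1]-s[0],s[2]-s[0]);L=np.linalg.norm(n)
        if L<1e-6: continue
        n/=L; n*=np.sign(n[2])
        if abs(n[2]-.866)>.03: continue
        m=abs((q-s[0])@n)<.003
        if m.sum()>bi: bi=m.sum();best=m
    p=q[best];c=p.mean(0);n=np.linalg.svd(p-c,full_matrices=False)[2][2];n*=np.sign(n[2])
    print(' lid n',n,'tilt',np.degrees(np.arccos(n[2])),'yaw(up slope dir)',np.degrees(np.arctan2(-n[1],-n[0])),'c',c,bi)
    ux=np.array([-n[0],-n[1],0]);ux/=np.linalg.norm(ux); x=ux-n*(ux@n);x/=np.linalg.norm(x);y=np.cross(n,x)
    L=np.c_[(p-c)@x,(p-c)@y]; print(' lid rect',cv2.minAreaRect((L*1000).astype(np.float32)))
    hh=(q-c)@n; r=q[(hh>.008)&(hh<.016)]; L=np.c_[(r-c)@x,(r-c)@y,(r-c)@n]
    g=np.median(L[:,:2],0); L=L[np.hypot(*(L[:,:2]-g).T)<.035]
    (e,rad)=cv2.minEnclosingCircle((L[:,:2]*1000).astype(np.float32))
    print(' ring',len(L),g,e,rad,np.median(L[:,2])); e=np.array(e)/1000
    print(' mouth',c+x*e[0]+y*e[1]+n*.012)
E
```

```text
0 bar 129 464.7633361816406 90.58213806152344 15.577742576599121 89.60124206542969 80.04194641113281 [-0.98048705  0.19658367] [0.11462892 0.12438697 0.12901982]
 top 412 ((470.79443359375, 112.89131164550781), (114.351318359375, 76.85104370117188), 76.7559814453125)
 lid n [-0.40507329  0.29333875  0.8659492 ] tilt 30.00873160332354 yaw(up slope dir) -35.910634167956864 c [ 0.62775074 -0.35232059  0.10928682] 3146
 lid rect ((-2.6008529663085938, 13.029067993164062), (250.615478515625, 215.8838348388672), 89.52677917480469)
 ring 65 [-0.05215357  0.01501011] (-53.56257247924805, 11.979863166809082) 23.966516494750977 0.01133731927177268
 mouth [ 0.59234965 -0.31189327  0.09288985]
1 bar 158 470.52532958984375 91.97148895263672 16.753297805786133 88.41122436523438 77.34009552001953 [ 0.98347887 -0.18102296] [0.11507693 0.12446293 0.12842315]
 top 515 ((473.63470458984375, 113.22804260253906), (116.83158111572266, 76.91082763671875), 76.81078338623047)
 lid n [-0.39890255  0.3029136   0.86551725] tilt 30.058179295387326 yaw(up slope dir) -37.21185301532263 c [ 0.64302671 -0.33149378  0.1081863 ] 1812
 lid rect ((1.00445556640625, -10.690032958984375), (212.70419311523438, 255.9063262939453), 0.3608354926109314)
 ring 35 [-0.04704727 -0.0186075 ] (-50.7208366394043, -11.04974365234375) 23.95337677001953 0.010947549272836922
 mouth [ 0.59659541 -0.31010989  0.0931675 ]
```

```bash
cat >> h.py <<'E'
from scipy.spatial.transform import Rotation as Ro
def down(yaw_y):  # tool pointing down, tool y at yaw (deg)
    a=np.radians(yaw_y); y=np.array([np.cos(a),np.sin(a),0]); z=np.array([0,0,-1.]); return np.c_[np.cross(y,z),y,z]
def goto(p,R,frm=None):
    if frm is None:
        o=ob(); frm=(np.array(o['tool_pos']),np.array(o['tool_rot']))
    s=frm[1].T@(np.array(p)-frm[0])/.5; r=Ro.from_matrix(frm[1].T@R).as_rotvec(degrees=True)/30
    print('shift',np.round(s,4).tolist(),'turn',np.round(r,4).tolist())
E
python3 - <<'E'
from h import *
goto([.4675,.091,.22],down(79))
E
```

```text
{'clock': 0.15, 'joints': [-1.231, 0.469, -0.049, 1.533, 0.024, 1.141, -0.082], 'tool_pos': [0.243, 0.629, 0.222], 'tool_rot': [[-0.933, 0.36, -0.001], [0.36, 0.933, -0.001], [-0.0, -0.002, -1.0]], 'wrist_force': [0.159, 0.527, -0.513], 'finger_gap': 0.087, 'grasp_force': 0.0}
shift [-0.8065, -0.8423, 0.0048] turn [-0.0029, -0.0002, -0.3376]
```

Call:
send_rows([
  [1,[-0.2,-0.21,0],[0,0,-0.085]],
  [1,[-0.3,-0.315,0],[0,0,-0.13]],
  [1,[-0.4,-0.42,0],[0,0,-0.17]],
  [1,[-0.5,-0.525,0],[0,0,-0.21]],
  [1,[-0.6,-0.63,0],[0,0,-0.25]],
  [1,[-0.7,-0.735,0],[0,0,-0.3]],
  [1,[-0.77,-0.8,0.002],[-0.003,0,-0.33]],
  [1,[-0.8065,-0.842,0.005],[-0.003,0,-0.338]],
  [1,[-0.8065,-0.842,0.005],[-0.003,0,-0.338]],
  [1,[-0.8065,-0.842,0.005],[-0.003,0,-0.338]],
])

```text
clock: 1.4
tool_pos: [0.4685, 0.0872, 0.2201]
tool_rot: [[-0.98, 0.197, 0.001], [0.197, 0.98, 0.001], [-0.001, 0.001, -1.0]]
wrist_force: [-0.3, 0.1, -0.5]
finger_gap: 0.0869
grasp_force: 0.0
```

```bash
python3 - <<'E'
from h import *
c=grab('wrist'); cv2.imwrite('pics/d.png',c['img'])
goto([.4675,.091,.10],down(79))
# wrist cloud of bar
W=cloud(c);P=W[np.isfinite(W).all(2)]
near=(np.hypot(P[:,0]-.4675,P[:,1]-.091)<.07)
b=P[near&(P[:,2]>.118)&(P[:,2]<.132)]
if len(b)>20: print(len(b),cv2.minAreaRect((b[:,:2]*1000).astype(np.float32)),np.median(b[:,2]))
t=P[near&(abs(P[:,2]-.045)<.004)]
print(len(t), t.mean(0) if len(t) else 0)
E
```

```text
{'clock': 1.45, 'joints': [-0.473, 0.143, 0.226, 2.002, -0.037, 0.999, 1.142], 'tool_pos': [0.469, 0.086, 0.22], 'tool_rot': [[-0.98, 0.198, 0.001], [0.198, 0.98, -0.0], [-0.001, -0.0, -1.0]], 'wrist_force': [1.585, -2.264, -0.16], 'finger_gap': 0.087, 'grasp_force': 0.0}
shift [0.0053, 0.009, 0.24] turn [-0.0002, 0.0024, -0.0146]
1661 ((467.222900390625, 89.75726318359375), (14.019397735595703, 89.22571563720703), 79.71785736083984) 0.12559650039276365
4764 [0.47141832 0.1100163  0.04501825]
```

View pics/d.png

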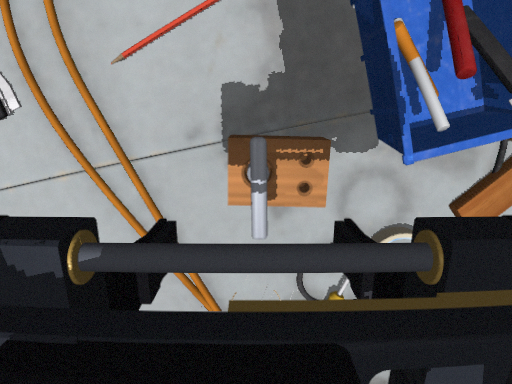

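The wrist view shows the bar from (260,140) to (260,237) px between the open fingers, centred over the block's hole. It is ready to grasp.

Call:
send_rows([
  [1,[0.005,0.007,0.08],[0,0.002,-0.02]],
  [1,[0.005,0.007,0.16],[0,0.002,-0.02]],
  [1,[0.005,0.007,0.22],[0,0.002,-0.02]],
  [1,[0.005,0.007,0.24],[0,0.002,-0.02]],
  [1,[0.005,0.007,0.24],[0,0.002,-0.02]],
  [0,[0.005,0.007,0.24],[0,0.002,-0.02]],
  [0,[0.005,0.007,0.24],[0,0.002,-0.02]],
  [0,[0.005,0.007,0.24],[0,0.002,-0.02]],
  [0,[0.005,0.007,0.24],[0,0.002,-0.02]],
  [0,[0.005,0.007,0.24],[0,0.002,-0.02]],
])

```text
clock: 2.7
tool_pos: [0.466, 0.0957, 0.1001]
tool_rot: [[-0.984, 0.18, -0.0], [0.18, 0.984, 0.002], [0.001, 0.002, -1.0]]
wrist_force: [0.5, -0.5, 0.1]
finger_gap: 0.0453
grasp_force: 0.0
```

```bash
python3 - <<'E'
from h import *
goto([.4675,.091,.20],down(79))
E
```

```text
{'clock': 2.7, 'joints': [-0.457, 0.306, 0.199, 2.127, -0.094, 0.716, 1.194], 'tool_pos': [0.466, 0.096, 0.1], 'tool_rot': [[-0.984, 0.18, -0.0], [0.18, 0.984, 0.002], [0.001, 0.002, -1.0]], 'wrist_force': [0.487, -0.453, 0.128], 'finger_gap': 0.045, 'grasp_force': 0.0}
shift [-0.0045, -0.0083, -0.1997] turn [0.0033, -0.0015, 0.0203]
```

Call:
send_rows([
  [0.5,[-0.004,-0.011,0],[0,0,0]],
  [0.4,[-0.004,-0.011,0],[0,0,0]],
  [0,[-0.004,-0.011,0],[0,0,0]],
  [0,[-0.004,-0.011,0],[0,0,0]],
  [0,[-0.004,-0.011,0],[0,0,0]],
  [0,[-0.004,-0.011,0],[0,0,0]],
  [0,[-0.004,-0.011,0],[0,0,0]],
  [0,[-0.004,-0.011,0],[0,0,0]],
])

```text
clock: 3.7
tool_pos: [0.4669, 0.09, 0.1]
tool_rot: [[-0.984, 0.18, -0.001], [0.18, 0.984, 0.002], [0.001, 0.002, -1.0]]
wrist_force: [0.3, 0.2, -0.6]
finger_gap: 0.0136
grasp_force: 30.0
```

Call:
send_rows([
  [0,[0,0,-0.03],[0,0,0]],
  [0,[0,0,-0.08],[0,0,0]],
  [0,[0,0,-0.14],[0,0,0]],
  [0,[0,0,-0.2],[0,0,0.2]],
  [0,[0,0,-0.26],[0,0,0.5]],
  [0,[0,0,-0.3],[0,0,0.8]],
  [0,[0,0,-0.3],[0,0,1]],
  [0,[0,0,-0.3],[0,0,1]],
])

```text
clock: 4.7
tool_pos: [0.4668, 0.0895, 0.2508]
tool_rot: [[-0.762, 0.647, 0.0], [0.647, 0.762, 0.002], [0.001, 0.002, -1.0]]
wrist_force: [-0.1, -0.5, -2.3]
finger_gap: 0.0135
grasp_force: 30.0
```

```bash
cat >> h.py <<'E'
M=np.array([.5945,-.311,.093]); n=np.array([-.4020,.2980,.866]); n/=np.linalg.norm(n)
ux=np.array([-n[0],-n[1],0]); LX=ux-n*(ux@n); LX/=np.linalg.norm(LX); LY=np.cross(n,LX)
def lockpose(h,ang,M=M):  # key origin at height h above mouth along n; tool y at angle ang deg from lock x (about +n)
    a=np.radians(ang); y=LX*np.cos(a)+LY*np.sin(a); z=-n; R=np.c_[np.cross(y,z),y,z]
    return M+n*(h+.087),R
E
python3 - <<'E'
from h import *
p,R=lockpose(.05,0); print(p)
goto(p,R)
E
```

```text
[ 0.53943602 -0.27018143  0.21162041]
{'clock': 4.7, 'joints': [-0.533, 0.107, 0.28, 1.967, -0.036, 1.071, 0.63], 'tool_pos': [0.467, 0.089, 0.251], 'tool_rot': [[-0.762, 0.647, 0.0], [0.647, 0.762, 0.002], [0.001, 0.002, -1.0]], 'wrist_force': [-0.053, -0.454, -2.284], 'finger_gap': 0.013, 'grasp_force': 29.994}
shift [-0.5764, -0.4545, 0.0768] turn [-0.8021, -0.7559, 2.8016]
```

Call:
send_rows([
  [0,[-0.05,-0.04,0],[0,0,0.1]],
  [0,[-0.13,-0.1,0],[0,0,0.22]],
  [0,[-0.21,-0.165,0],[0,0,0.37]],
  [0,[-0.29,-0.23,0],[0,0,0.5]],
  [0,[-0.37,-0.29,0],[0,0,0.65]],
  [0,[-0.45,-0.355,0],[0,0,0.8]],
  [0,[-0.52,-0.41,0],[0,0,0.9]],
  [0,[-0.56,-0.44,0],[0,0,1]],
  [0,[-0.576,-0.454,0],[0,0,1]],
  [0,[-0.576,-0.454,0],[0,0,1]],
])

```text
clock: 5.95
tool_pos: [0.5392, -0.2691, 0.249]
tool_rot: [[-0.337, 0.942, -0.001], [0.942, 0.337, 0.003], [0.003, -0.0, -1.0]]
wrist_force: [1.0, 0.8, -1.4]
finger_gap: 0.0137
grasp_force: 30.0
```

Call:
send_rows([
  [0,[0,0,0],[0,0,0.2]],
  [0,[0,0,0],[0,0,0.5]],
  [0,[0,0,0],[0,0,0.8]],
  [0,[0,0,0],[0,0,1]],
  [0,[0,0,0],[0,0,1]],
])

```text
clock: 6.58
tool_pos: [0.5396, -0.2676, 0.2492]
tool_rot: [[0.176, 0.984, -0.001], [0.984, -0.176, 0.003], [0.003, -0.001, -1.0]]
wrist_force: [-0.2, 1.3, -1.3]
finger_gap: 0.0137
grasp_force: 30.0
```

```bash
python3 - <<'E'
from h import *
p,R=lockpose(.06,0)
goto(p,R)
E
```

```text
{'clock': 6.575, 'joints': [-0.122, 0.379, 0.689, 1.71, -0.263, 1.149, 0.465], 'tool_pos': [0.54, -0.268, 0.249], 'tool_rot': [[0.176, 0.984, -0.001], [0.984, -0.176, 0.003], [0.003, -0.001, -1.0]], 'wrist_force': [-0.186, 1.295, -1.27], 'finger_gap': 0.014, 'grasp_force': 29.994}
shift [-0.001, -0.0083, 0.0579] turn [-0.9868, -0.2359, 0.8592]
```

Call:
send_rows([
  [0,[0,0,0],[-0.2,-0.05,0.17]],
  [0,[0,-0.002,0.01],[-0.4,-0.095,0.35]],
  [0,[0,-0.004,0.02],[-0.6,-0.14,0.52]],
  [0,[0,-0.006,0.04],[-0.8,-0.19,0.7]],
  [0,[-0.001,-0.008,0.058],[-0.987,-0.236,0.859]],
  [0,[-0.001,-0.008,0.058],[-0.987,-0.236,0.859]],
  [0,[-0.001,-0.008,0.058],[-0.987,-0.236,0.859]],
  [0,[-0.001,-0.008,0.058],[-0.987,-0.236,0.859]],
])

```text
clock: 7.58
tool_pos: [0.5364, -0.2705, 0.2217]
tool_rot: [[0.599, 0.693, 0.402], [0.801, -0.517, -0.302], [-0.001, 0.503, -0.864]]
wrist_force: [1.0, -0.1, -1.8]
finger_gap: 0.0138
grasp_force: 30.0
```

```bash
python3 - <<'E'
from h import *
p,R=lockpose(.06,0)
goto(p,R)
cs=[grab(n) for n in('scene','side','wrist')]
np.save('c1.npy',np.array(cs,dtype=object),allow_pickle=True)
o=arm.get_obs(); T=np.array(o['tool_pos']);Rt=np.array(o['tool_rot'])
S=cs[0]['img'];D=cs[1]['img']
cv2.imwrite('pics/e.png',np.hstack([cv2.resize(S[130:280,280:430],(400,400)),cv2.resize(D[80:230,120:270],(400,400))]))
for i in (0,1,2):
    W=cloud(cs[i]);P=W[np.isfinite(W).all(2)]
    K=(P-M)@np.c_[LX,LY,n]
    m=(np.hypot(K[:,0],K[:,1])<.03)
    ring=K[m&(K[:,2]>-.004)&(K[:,2]<.006)]; head=K[m&(K[:,2]>.062)&(K[:,2]<.094)]; neck=K[m&(K[:,2]>.1)&(K[:,2]<.13)]
    for nm,a in(('ring',ring),('head',head),('neck',neck)):
        if len(a)>8: print(i,nm,len(a),cv2.minEnclosingCircle((a[:,:2]*1000).astype(np.float32)),a.mean(0)*1000,a.min(0)*1000,a.max(0)*1000)
E
```

```text
{'clock': 7.575, 'joints': [-0.496, 0.186, 0.922, 2.14, -0.043, 0.377, -0.227], 'tool_pos': [0.536, -0.27, 0.222], 'tool_rot': [[0.599, 0.693, 0.402], [0.801, -0.517, -0.302], [-0.001, 0.503, -0.864]], 'wrist_force': [1.012, -0.06, -1.761], 'finger_gap': 0.014, 'grasp_force': 29.991}
shift [0.0041, -0.0061, -0.0004] turn [0.0054, 0.0056, -0.0059]
0 ring 63 ((0.22467422485351562, -3.806824207305908), 26.29060173034668) [-0.20196825  2.2310767  -0.26429006] [-25.3525564  -28.16705753  -3.9351681 ] [21.12143098 20.85451783  5.55003837]
0 head 36 ((1.4228458404541016, -3.087775468826294), 12.82467269897461) [ 3.20175186 -9.46275619 81.78096695] [ -8.00018421 -13.77904472  64.73888118] [13.33450972  7.38098647 93.83336332]
0 neck 9 ((3.1235251426696777, -4.615680694580078), 10.350028991699219) [  2.54007624  -7.74903305 102.04208518] [ -7.04185396 -14.42221881 100.30943981] [ 13.28890413  -2.66989131 105.39077406]
1 ring 31 ((2.7964751720428467, -0.14267273247241974), 23.795196533203125) [ 3.29686693 -0.71828848 -0.85498142] [-16.07229913 -23.87715903  -3.93594818] [23.33011552 23.14410229  2.67352813]
1 head 43 ((4.255075454711914, 1.972227692604065), 11.985416412353516) [ 4.7555778   5.78132287 81.10877905] [-6.76978556 -2.7288643  63.51905135] [16.20870256 10.84003638 93.99504457]
1 neck 28 ((3.003335952758789, 2.5224390029907227), 9.18466854095459) [  4.47928041   1.39406999 114.01146113] [ -1.44053832  -5.51548974 100.04650838] [ 11.66308446  11.28352732 129.62879122]
2 ring 390 ((1.917977213859558, -0.4108079969882965), 21.690921783447266) [ 1.22784791  6.92780126 -1.98650563] [-19.70559723 -13.91086181  -3.95756061] [23.60410073 20.69631597 -0.23975148]
```

View pics/e.png

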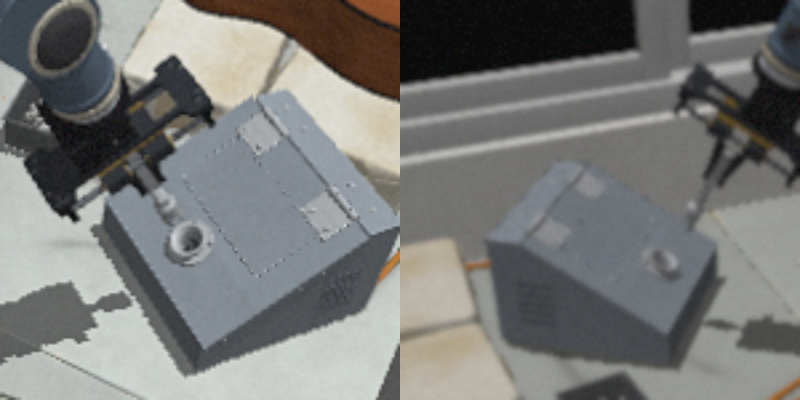

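The scene view shows the key's head at crop px (165,205) just above the lock mouth at (188,243), in line with the bore and about 2 mm off.

Call:
send_rows([
  [0,[0.002,-0.005,0.02],[0,0,0]],
  [0,[0.002,-0.005,0.05],[0,0,0]],
  [0,[0.002,-0.005,0.08],[0,0,0]],
  [0,[0.002,-0.005,0.1],[0,0,0]],
  [0,[0.002,-0.005,0.11],[0,0,0]],
  [0,[0.002,-0.005,0.11],[0,0,0]],
  [0,[0.002,-0.005,0.11],[0,0,0]],
])

```text
clock: 8.6
tool_pos: [0.5562, -0.2842, 0.1719]
tool_rot: [[0.599, 0.693, 0.401], [0.801, -0.518, -0.301], [-0.001, 0.502, -0.865]]
wrist_force: [0.3, 0.6, -2.3]
finger_gap: 0.0137
grasp_force: 30.0
```

```bash
cat >> h.py <<'E'
def st():
    o=arm.get_obs();T=np.array(o['tool_pos']);R=np.array(o['tool_rot']);L=np.c_[LX,LY,n]
    k=L.T@(T+R[:,2]*.087-M)*1000; t=L.T@R
    print('t',round(float(o['clock']),2),'key(lock mm)',np.round(k,1),'ytool ang',round(float(np.degrees(np.arctan2(t[1,1],t[0,1]))),1),'zdir',np.round(t[:2,2],3),'F',np.round(L.T@np.array(o['wrist_force']),1),'Tq',np.round(L.T@np.array(o['wrist_torque']),2),'q',np.round(o['joints'],2),'grip',np.round(o['grasp_force'],1))
E
python3 -c "
from h import *
st()
cs=[grab(n) for n in('scene','side')]
cv2.imwrite('pics/f.png',np.hstack([cv2.resize(cs[0]['img'][170:270,300:400],(400,400),interpolation=2),cv2.resize(cs[1]['img'][120:220,160:260],(400,400),interpolation=2)]))
for i in (0,1):
    W=cloud(cs[i]);P=W[np.isfinite(W).all(2)]
    K=(P-M)@np.c_[LX,LY,n]
    m=(np.hypot(K[:,0],K[:,1])<.03)
    for nm,a in(('ring',K[m&(K[:,2]>-.004)&(K[:,2]<.004)]),('head',K[m&(K[:,2]>.01)&(K[:,2]<.038)])):
        if len(a)>8: print(i,nm,len(a),cv2.minEnclosingCircle((a[:,:2]*1000).astype(np.float32)),a.min(0)*1000,a.max(0)*1000)
"
```

```text
t 8.6 key(lock mm) [-0.9 -1.5  4.7] ytool ang -0.2 zdir [ 0.002 -0.003] F [-1.2  0.7 -1.9] Tq [-0.16  0.82  0.06] q [-0.27  0.3   0.72  2.14 -0.23  0.27 -0.07] grip 30.0
0 ring 43 ((1.111372709274292, 0.6224323511123657), 22.672027587890625) [-20.23798587 -19.23017578  -3.71818201] [21.11535769 18.47621108  3.88212398]
0 head 29 ((-2.2926082611083984, -4.287349700927734), 11.611614227294922) [-13.77128738 -14.80111311  12.30380548] [ 9.11440923 -2.11774172 37.66301264]
1 ring 25 ((5.259521484375, 2.903116226196289), 23.22890281677246) [-16.11854841 -19.30433445  -3.882836  ] [23.33522092 24.88523018  2.78108513]
1 head 34 ((0.48567742109298706, 3.1993303298950195), 13.1159029006958) [-10.66340053  -3.70880595  10.10339251] [12.46878721 16.3107597  37.79297722]
```

View pics/f.png

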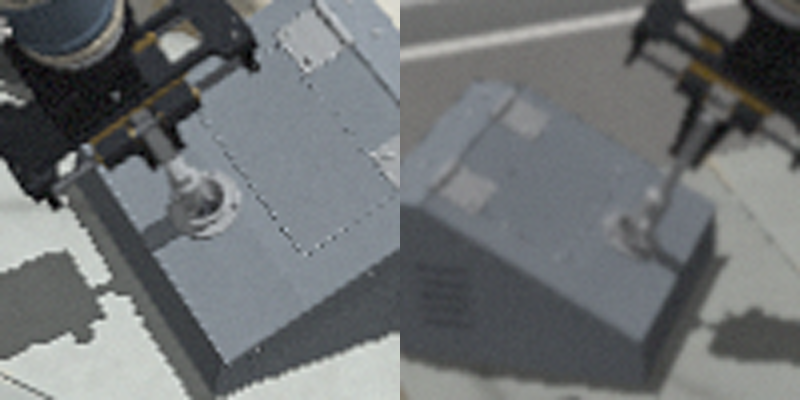

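The head sits just over the ring at crop px (195,195), about 1.5 mm off, which is within the flare. I'll ease it in.

Call:
send_rows([
  [0,[0,0.003,0.006],[0,0,0]],
  [0,[0,0.003,0.012],[0,0,0]],
  [0,[0,0.003,0.018],[0,0,0]],
  [0,[0,0.003,0.022],[0,0,0]],
  [0,[0,0.003,0.024],[0,0,0]],
  [0,[0,0.003,0.024],[0,0,0]],
])

```text
clock: 9.45
tool_pos: [0.562, -0.2885, 0.1618]
tool_rot: [[0.599, 0.693, 0.401], [0.801, -0.518, -0.301], [-0.001, 0.501, -0.865]]
wrist_force: [-0.1, 0.3, -1.7]
finger_gap: 0.0137
grasp_force: 30.0
```

```bash
python3 -c "
from h import *
st()"
```

```text
t 9.45 key(lock mm) [ 0.3 -1.6 -7.6] ytool ang -0.2 zdir [ 0.001 -0.003] F [-1.1  0.2 -1.3] Tq [-0.08  0.89  0.08] q [-0.23  0.32  0.68  2.13 -0.26  0.25 -0.04] grip 30.0
```

Call:
send_rows([
  [0,[0,0,0.006],[0,0,0]],
  [0,[0,0,0.01],[0,0,0]],
  [0,[0,0,0.014],[0,0,0]],
  [0,[0,0,0.016],[0,0,0]],
  [0,[0,0,0.016],[0,0,0]],
])

```text
clock: 10.07
tool_pos: [0.5654, -0.2908, 0.1549]
tool_rot: [[0.599, 0.693, 0.401], [0.801, -0.518, -0.301], [-0.001, 0.502, -0.865]]
wrist_force: [1.3, -0.5, -1.8]
finger_gap: 0.0138
grasp_force: 30.0
```

```bash
python3 -c "
from h import *
st()"
```

```text
t 10.07 key(lock mm) [  0.5  -1.4 -15.7] ytool ang -0.2 zdir [ 0.002 -0.003] F [ 0.3  0.3 -2.2] Tq [0.1  0.56 0.08] q [-0.2   0.34  0.65  2.12 -0.28  0.24 -0.02] grip 30.0
```

Call:
send_rows([
  [0,[0,0,0.002],[0,0,0]],
  [0,[0,0,0.004],[0,0,0]],
  [0,[0,0,0.006],[0,0,0]],
  [0,[0,0,0.006],[0,0,0]],
])

```text
clock: 10.58
tool_pos: [0.5665, -0.2918, 0.1523]
tool_rot: [[0.599, 0.693, 0.401], [0.801, -0.518, -0.301], [-0.001, 0.502, -0.865]]
wrist_force: [1.6, 0.9, -1.5]
finger_gap: 0.0136
grasp_force: 30.0
```

```bash
python3 -c "
from h import *
st()"
```

```text
t 10.57 key(lock mm) [  0.4  -1.5 -18.6] ytool ang -0.2 zdir [ 0.001 -0.003] F [-0.1  1.7 -1.7] Tq [0.24 0.48 0.04] q [-0.19  0.34  0.64  2.12 -0.28  0.24 -0.01] grip 30.0
```

Call:
send_rows([
  [0,[0,0,0.001],[0,0,0]],
  [0,[0,0,0.002],[0,0,0]],
  [0,[0,0,0.003],[0,0,0]],
  [0,[0,0,0.004],[0,0,0]],
  [0,[0,0,0.004],[0,0,0]],
])

```text
clock: 11.2
tool_pos: [0.5672, -0.2924, 0.1508]
tool_rot: [[0.599, 0.693, 0.401], [0.801, -0.518, -0.301], [-0.001, 0.501, -0.865]]
wrist_force: [-0.8, 1.1, 3.0]
finger_gap: 0.0135
grasp_force: 30.0
```

```bash
python3 -c "
from h import *
st()"
```

```text
t 11.2 key(lock mm) [  0.4  -1.6 -20.5] ytool ang -0.2 zdir [ 0.001 -0.003] F [0.4 0.4 3.2] Tq [0.2  0.59 0.07] q [-0.18  0.35  0.63  2.12 -0.29  0.23 -0.01] grip 30.0
```

Call:
send_rows([
  [0,[0,0,0.001],[0,0,0.1]],
  [0,[0,0,0.001],[0,0,0.2]],
  [0,[0,0,0.001],[0,0,0.3]],
  [0,[0,0,0.001],[0,0,0.4]],
  [0,[0,0,0.002],[0,0,0.4]],
])

```text
clock: 11.82
tool_pos: [0.5676, -0.2927, 0.1497]
tool_rot: [[0.731, 0.553, 0.401], [0.675, -0.673, -0.301], [0.103, 0.491, -0.865]]
wrist_force: [1.4, -0.4, -0.4]
finger_gap: 0.0135
grasp_force: 30.1
```

```bash
python3 -c "
from h import *
st()"
```

```text
t 11.82 key(lock mm) [  0.4  -1.6 -21.6] ytool ang -12.2 zdir [ 0.001 -0.003] F [ 0.9  0.5 -1. ] Tq [0.15 0.35 0.06] q [-0.22  0.36  0.68  2.12 -0.38  0.24 -0.14] grip 30.1
```

Call:
send_rows([
  [0,[0,0,0.001],[0,0,0]],
  [0,[0,0,0.002],[0,0,0]],
  [0,[0,0,0.003],[0,0,0]],
  [0,[0,0,0.003],[0,0,0]],
])

```text
clock: 12.32
tool_pos: [0.5682, -0.293, 0.1483]
tool_rot: [[0.73, 0.554, 0.401], [0.676, -0.673, -0.301], [0.103, 0.49, -0.865]]
wrist_force: [2.0, -0.2, -0.1]
finger_gap: 0.0137
grasp_force: 30.0
```

```bash
python3 -c "
from h import *
st()"
```

```text
t 12.32 key(lock mm) [  0.2  -1.5 -23.1] ytool ang -12.2 zdir [ 0.001 -0.003] F [ 1.4  1.  -1. ] Tq [0.27 0.38 0.06] q [-0.21  0.36  0.67  2.12 -0.38  0.23 -0.13] grip 30.0
```

Call:
send_rows([
  [0,[0,0,0.002],[0,0,0]],
  [0,[0,0,0.004],[0,0,0]],
  [0,[0,0,0.006],[0,0,0]],
  [0,[0,0,0.008],[0,0,0]],
  [0,[0,0,0.008],[0,0,0]],
])

```text
clock: 12.95
tool_pos: [0.5699, -0.2943, 0.1449]
tool_rot: [[0.73, 0.553, 0.401], [0.676, -0.673, -0.301], [0.103, 0.491, -0.865]]
wrist_force: [2.9, -0.2, -0.5]
finger_gap: 0.0138
grasp_force: 30.0
```

```bash
python3 -c "
from h import *
st()"
```

```text
t 12.95 key(lock mm) [  0.4  -1.5 -27.2] ytool ang -12.2 zdir [ 0.001 -0.003] F [ 1.9  1.6 -1.6] Tq [0.46 0.33 0.04] q [-0.2   0.37  0.66  2.12 -0.4   0.23 -0.12] grip 30.0
```

Dropping over the blade freely. Continue to the seat.

Call:
send_rows([
  [0,[0,0,0.003],[0,0,0]],
  [0,[0,0,0.006],[0,0,0]],
  [0,[0,0,0.009],[0,0,0]],
  [0,[0,0,0.011],[0,0,0]],
  [0,[0,0,0.012],[0,0,0]],
  [0,[0,0,0.012],[0,0,0]],
])

```text
clock: 13.7
tool_pos: [0.5723, -0.2961, 0.1398]
tool_rot: [[0.73, 0.553, 0.401], [0.675, -0.673, -0.301], [0.103, 0.491, -0.865]]
wrist_force: [2.8, 0.2, -0.8]
finger_gap: 0.0138
grasp_force: 30.0
```

```bash
python3 -c "
from h import *
st()"
```

```text
t 13.7 key(lock mm) [  0.4  -1.6 -33.1] ytool ang -12.2 zdir [ 0.001 -0.003] F [ 1.4  1.9 -1.8] Tq [0.55 0.25 0.05] q [-0.19  0.38  0.65  2.12 -0.44  0.22 -0.08] grip 30.0
```

Call:
send_rows([
  [0,[0,0,0.001],[0,0,0.1]],
  [0,[0,0,0.001],[0,0,0.2]],
  [0,[0,0,0.001],[0,0,0.3]],
  [0,[0,0,0.001],[0,0,0.4]],
  [0,[0,0,0.001],[0,0,0.5]],
  [0,[0,0,0.001],[0,0,0.6]],
  [0,[0,0,0.001],[0,0,0.6]],
])

```text
clock: 14.58
tool_pos: [0.5724, -0.2963, 0.1395]
tool_rot: [[0.866, 0.3, 0.401], [0.434, -0.849, -0.301], [0.25, 0.435, -0.865]]
wrist_force: [1.0, 2.9, 4.1]
finger_gap: 0.0137
grasp_force: 30.0
```

```bash
python3 -c "
from h import *
st()"
```

```text
t 14.57 key(lock mm) [  0.5  -1.6 -33.5] ytool ang -30.2 zdir [ 0.001 -0.003] F [1.3 2.9 4. ] Tq [0.49 0.09 0.1 ] q [-0.24  0.4   0.72  2.12 -0.57  0.23 -0.27] grip 30.0
```

Call:
send_rows([
  [0,[0,0,0],[0,0,0.12]],
  [0,[0,0,0],[0,0,0.24]],
  [0,[0,0,0],[0,0,0.36]],
  [0,[0,0,0],[0,0,0.48]],
  [0,[0,0,0],[0,0,0.6]],
  [0,[0,0,0],[0,0,0.72]],
  [0,[0,0,0],[0,0,0.84]],
  [0,[0,0,0],[0,0,0.84]],
])

```text
clock: 15.58
tool_pos: [0.5725, -0.2961, 0.1394]
tool_rot: [[0.911, -0.095, 0.401], [0.033, -0.953, -0.301], [0.411, 0.287, -0.865]]
wrist_force: [1.6, 2.6, 4.2]
finger_gap: 0.0135
grasp_force: 30.0
```

```bash
python3 -c "
from h import *
st()"
```

```text
t 15.57 key(lock mm) [  0.3  -1.4 -33.6] ytool ang -55.3 zdir [ 0.001 -0.003] F [1.9 3.  3.8] Tq [0.62 0.15 0.18] q [-0.3   0.42  0.81  2.12 -0.74  0.26 -0.55] grip 30.0
```

Call:
send_rows([
  [0,[0,0,0],[0,0,0.12]],
  [0,[0,0,0],[0,0,0.24]],
  [0,[0,0,0],[0,0,0.36]],
  [0,[0,0,0],[0,0,0.48]],
  [0,[0,0,0],[0,0,0.6]],
  [0,[0,0,0],[0,0,0.72]],
  [0,[0,0,0],[0,0,0.84]],
  [0,[0,0,0],[0,0,0.84]],
])

```text
clock: 16.58
tool_pos: [0.5726, -0.2958, 0.1393]
tool_rot: [[0.784, -0.474, 0.401], [-0.376, -0.877, -0.3], [0.494, 0.085, -0.866]]
wrist_force: [1.3, 3.6, 4.3]
finger_gap: 0.0136
grasp_force: 30.1
```

```bash
python3 -c "
from h import *
st()"
```

```text
t 16.57 key(lock mm) [  0.1  -1.1 -33.6] ytool ang -80.5 zdir [ 0.001 -0.003] F [1.2 3.7 4.3] Tq [0.69 0.21 0.18] q [-0.37  0.46  0.91  2.13 -0.9   0.3  -0.84] grip 30.1
```

Call:
send_rows([
  [0,[0,0,0],[0,0,0.1]],
  [0,[0,0,0],[0,0,0.2]],
  [0,[0,0,0],[0,0,0.3]],
  [0,[0,0,0],[0,0,0.4]],
  [0,[0,0,0],[0,0,0.5]],
  [0,[0,0,0],[0,0,0.6]],
  [0,[0,0,0],[0,0,0.6]],
])

```text
clock: 17.45
tool_pos: [0.5726, -0.2959, 0.1394]
tool_rot: [[0.598, -0.694, 0.401], [-0.63, -0.716, -0.3], [0.496, -0.073, -0.865]]
wrist_force: [1.0, 4.2, 5.1]
finger_gap: 0.014
grasp_force: 30.2
```

```bash
python3 -c "
from h import *
st()"
```

```text
t 17.45 key(lock mm) [  0.2  -1.2 -33.5] ytool ang -98.7 zdir [ 0.001 -0.003] F [1.1 4.  5.2] Tq [0.84 0.22 0.17] q [-0.4   0.48  0.96  2.13 -0.98  0.32 -1.08] grip 30.2
```

Call:
send_rows([
  [0,[0,0,0],[0,0,0.07]],
  [0,[0,0,0],[0,0,0.14]],
  [0,[0,0,0],[0,0,0.2]],
  [0,[0,0,0],[0,0,0.24]],
  [0,[0,0,0],[0,0,0.24]],
  [0,[0,0,0],[0,0,0.24]],
])

```text
clock: 18.2
tool_pos: [0.5726, -0.296, 0.1394]
tool_rot: [[0.505, -0.764, 0.401], [-0.715, -0.631, -0.3], [0.483, -0.135, -0.865]]
wrist_force: [0.9, 3.1, 5.7]
finger_gap: 0.0135
grasp_force: 30.2
```

```bash
python3 -c "
from h import *
st()"
```

```text
t 18.2 key(lock mm) [  0.3  -1.2 -33.5] ytool ang -105.9 zdir [ 0.001 -0.003] F [1.9 3.1 5.5] Tq [0.99 0.19 0.18] q [-0.41  0.48  0.97  2.13 -0.99  0.33 -1.2 ] grip 30.2
```

Call:
send_rows([
  [0,[0,0,0],[0,0,0.05]],
  [0,[0,0,0],[0,0,0.1]],
  [0,[0,0,0],[0,0,0.14]],
  [0,[0,0,0],[0,0,0.14]],
])

```text
clock: 18.7
tool_pos: [0.5726, -0.2961, 0.1394]
tool_rot: [[0.449, -0.798, 0.401], [-0.759, -0.578, -0.301], [0.472, -0.169, -0.865]]
wrist_force: [1.3, 3.4, 5.6]
finger_gap: 0.0136
grasp_force: 30.5
```

```bash
python3 -c "
from h import *
st()"
```

```text
t 18.7 key(lock mm) [  0.4  -1.3 -33.5] ytool ang -110.0 zdir [ 0.001 -0.003] F [2.  3.5 5.4] Tq [0.9  0.19 0.47] q [-0.41  0.49  0.98  2.13 -1.    0.33 -1.27] grip 30.5
```

Call:
send_rows([
  [0,[0,0,0],[0,0,0.03]],
  [0,[0,0,0],[0,0,0.03]],
  [0,[0,0,0],[0,0,-0.08]],
  [0,[0,0,0],[0,0,-0.18]],
  [0,[0,0,0],[0,0,-0.25]],
  [0,[0,0,-0.001],[0,0,-0.25]],
  [0,[0,0,-0.001],[0,0,-0.25]],
])

```text
clock: 19.58
tool_pos: [0.5721, -0.296, 0.1395]
tool_rot: [[0.549, -0.734, 0.4], [-0.677, -0.671, -0.301], [0.49, -0.106, -0.865]]
wrist_force: [4.0, 1.3, -1.1]
finger_gap: 0.0135
grasp_force: 30.3
```

```bash
python3 -c "
from h import *
st()"
```

```text
t 19.57 key(lock mm) [  0.   -1.6 -33.3] ytool ang -102.5 zdir [ 0.001 -0.004] F [ 1.5  3.4 -2.2] Tq [0.96 0.09 0.02] q [-0.39  0.47  0.95  2.13 -0.95  0.31 -1.18] grip 30.3
```

Torque is gone. Draw out straight.

Call:
send_rows([
  [0,[0,0,-0.006],[0,0,0]],
  [0,[0,0,-0.014],[0,0,0]],
  [0,[0,0,-0.024],[0,0,0]],
  [0,[0,0,-0.036],[0,0,0]],
  [0,[0,0,-0.05],[0,0,0]],
  [0,[0,0,-0.07],[0,0,0]],
  [0,[0,0,-0.1],[0,0,0]],
  [0,[0,0,-0.14],[0,0,0]],
  [0,[0,0,-0.18],[0,0,0]],
  [0,[0,0,-0.18],[0,0,0]],
])

```text
clock: 20.82
tool_pos: [0.5351, -0.269, 0.218]
tool_rot: [[0.549, -0.733, 0.402], [-0.678, -0.672, -0.3], [0.489, -0.108, -0.865]]
wrist_force: [-0.2, 0.4, -1.8]
finger_gap: 0.0138
grasp_force: 30.0
```

```bash
python3 -c "
from h import *
st()
o=arm.get_obs()
print(np.degrees(np.arctan2(o['tool_rot'][1][1],o['tool_rot'][0][1])))
goto([.5,-.25,.27],down(-125))
"
```

```text
t 20.82 key(lock mm) [-0.4 -1.8 57.6] ytool ang -102.6 zdir [ 0.001 -0.002] F [-1.2  0.2 -1.4] Tq [0.   0.88 0.08] q [-0.74  0.32  1.29  2.15 -0.54  0.42 -1.54] grip 30.0
-137.50684574225198
{'clock': 20.825, 'joints': [-0.741, 0.319, 1.285, 2.153, -0.539, 0.416, -1.537], 'tool_pos': [0.535, -0.269, 0.218], 'tool_rot': [[0.549, -0.733, 0.402], [-0.678, -0.672, -0.3], [0.489, -0.108, -0.865]], 'wrist_force': [-0.198, 0.391, -1.804], 'finger_gap': 0.014, 'grasp_force': 29.999}
shift [-0.0134, 0.0147, -0.1296] turn [-0.0935, -1.0004, -0.4603]
```

Call:
send_rows([
  [0,[-0.002,0.002,-0.02],[-0.01,-0.15,-0.07]],
  [0,[-0.004,0.004,-0.05],[-0.03,-0.35,-0.16]],
  [0,[-0.007,0.007,-0.08],[-0.05,-0.55,-0.25]],
  [0,[-0.01,0.01,-0.1],[-0.07,-0.75,-0.34]],
  [0,[-0.012,0.012,-0.12],[-0.085,-0.92,-0.42]],
  [0,[-0.013,0.015,-0.13],[-0.093,-1,-0.46]],
  [0,[-0.013,0.015,-0.13],[-0.093,-1,-0.46]],
])

```text
clock: 21.7
tool_pos: [0.5011, -0.2507, 0.269]
tool_rot: [[0.819, -0.574, -0.001], [-0.574, -0.819, -0.002], [0.0, 0.002, -1.0]]
wrist_force: [-0.2, 0.3, -1.6]
finger_gap: 0.0139
grasp_force: 30.0
```

```bash
python3 -c "
from h import *
goto([.467,.09,.25],down(-101))
"
```

```text
{'clock': 21.7, 'joints': [-0.454, 0.397, 1.128, 1.793, -0.383, 1.196, -1.394], 'tool_pos': [0.501, -0.251, 0.269], 'tool_rot': [[0.819, -0.574, -0.001], [-0.574, -0.819, -0.002], [0.0, 0.002, -1.0]], 'wrist_force': [-0.227, 0.326, -1.591], 'finger_gap': 0.014, 'grasp_force': 29.999}
shift [-0.4472, -0.5186, 0.0369] turn [0.0035, 0.0001, -0.8017]
```

Call:
send_rows([
  [0,[-0.04,-0.05,0],[0,0,-0.08]],
  [0,[-0.1,-0.12,0],[0,0,-0.2]],
  [0,[-0.16,-0.19,0],[0,0,-0.3]],
  [0,[-0.22,-0.26,0],[0,0,-0.4]],
  [0,[-0.28,-0.33,0],[0,0,-0.52]],
  [0,[-0.34,-0.4,0],[0,0,-0.63]],
  [0,[-0.4,-0.465,0.01],[0,0,-0.74]],
  [0,[-0.435,-0.505,0.025],[0.003,0,-0.8]],
  [0,[-0.447,-0.519,0.037],[0.003,0,-0.8]],
  [0,[-0.447,-0.519,0.037],[0.003,0,-0.8]],
])

```text
clock: 22.95
tool_pos: [0.4665, 0.0896, 0.2501]
tool_rot: [[0.981, -0.192, -0.001], [-0.192, -0.981, -0.002], [-0.001, 0.002, -1.0]]
wrist_force: [-0.2, -0.2, -1.8]
finger_gap: 0.0135
grasp_force: 30.0
```

Call:
send_rows([
  [0,[0,0,0.01],[0,0,0]],
  [0,[0,0,0.03],[0,0,0]],
  [0,[0,0,0.05],[0,0,0]],
  [0,[0,0,0.06],[0,0,0]],
  [0,[0,0,0.06],[0,0,0]],
  [0,[0,0,0.06],[0,0,0]],
])

```text
clock: 23.7
tool_pos: [0.467, 0.0907, 0.221]
tool_rot: [[0.982, -0.191, 0.001], [-0.191, -0.982, -0.0], [0.001, 0.0, -1.0]]
wrist_force: [-0.3, 0.4, -1.4]
finger_gap: 0.0135
grasp_force: 30.0
```

```bash
python3 - <<'E'
from h import *
goto([.467,.09,.155],down(-101)); 
cs=[grab(n) for n in('scene','side')]
cv2.imwrite('pics/g.png',np.hstack([cv2.resize(cs[0]['img'][145:235,170:260],(400,400),interpolation=2),cv2.resize(cs[1]['img'][190:280,260:350],(400,400),interpolation=2)]))
for i in (0,1):
    W=cloud(cs[i]);P=W[np.isfinite(W).all(2)]
    m=np.hypot(P[:,0]-.467,P[:,1]-.09)<.03
    for lo,hi in((.072,.085),(.085,.1)):
        a=P[m&(P[:,2]>lo)&(P[:,2]<hi)]*1000
        if len(a)>5: print(i,lo,len(a),cv2.minEnclosingCircle(a[:,:2].astype(np.float32)),a.min(0),a.max(0))
    t=P[(np.hypot(P[:,0]-.47,P[:,1]-.11)<.09)&(abs(P[:,2]-.045)<.004)]*1000
    print(cv2.minAreaRect(t[:,:2].astype(np.float32)))
E
```

```text
{'clock': 23.7, 'joints': [-1.191, 0.215, 1.067, 2.033, -0.221, 1.015, -1.779], 'tool_pos': [0.467, 0.091, 0.221], 'tool_rot': [[0.982, -0.191, 0.001], [-0.191, -0.982, -0.0], [0.001, 0.0, -1.0]], 'wrist_force': [-0.28, 0.416, -1.354], 'finger_gap': 0.014, 'grasp_force': 29.999}
shift [0.0001, 0.0013, 0.1321] turn [0.0003, -0.0012, 0.0002]
((470.58917236328125, 112.32788848876953), (115.0062484741211, 79.13677978515625), 77.36396026611328)
((472.6261901855469, 111.04487609863281), (116.66323852539062, 76.66243743896484), 77.21664428710938)
```

View pics/g.png

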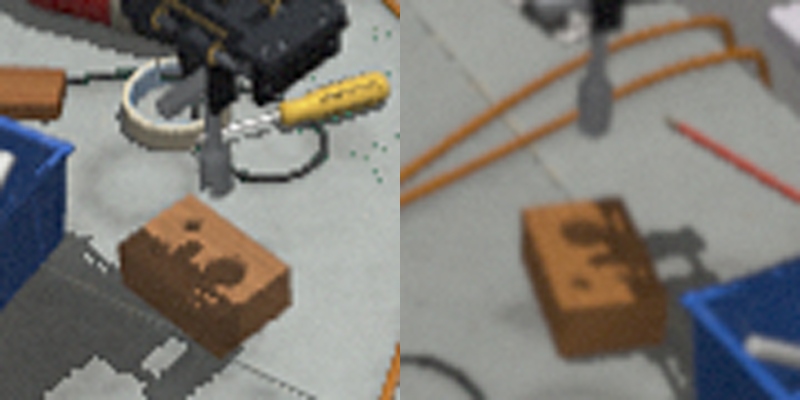

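The key hangs upright at crop px (215,165) above the empty hole at (225,272). I'll lower it part of the way, then measure the head.

Call:
send_rows([
  [0,[0,0,0.03],[0,0,0]],
  [0,[0,0,0.07],[0,0,0]],
  [0,[0,0,0.11],[0,0,0]],
  [0,[0,0,0.14],[0,0,0]],
  [0,[0,0,0.15],[0,0,0]],
  [0,[0,0,0.15],[0,0,0]],
])

```text
clock: 24.55
tool_pos: [0.4668, 0.0905, 0.1457]
tool_rot: [[0.982, -0.191, -0.0], [-0.191, -0.982, -0.001], [0.0, 0.001, -1.0]]
wrist_force: [-0.0, 0.1, -2.1]
finger_gap: 0.0136
grasp_force: 30.0
```

```bash
python3 - <<'E'
from h import *
ob()
for i in ('scene','side'):
    W=cloud(grab(i));P=W[np.isfinite(W).all(2)]
    m=np.hypot(P[:,0]-.467,P[:,1]-.09)<.025
    for lo,hi in((.06,.072),(.072,.09)):
        a=P[m&(P[:,2]>lo)&(P[:,2]<hi)]*1000
        if len(a)>5: print(i,lo,len(a),cv2.minEnclosingCircle(a[:,:2].astype(np.float32)),a.min(0),a.max(0))
E
```

```text
{'clock': 24.55, 'joints': [-1.068, 0.344, 0.973, 2.115, -0.374, 0.864, -1.636], 'tool_pos': [0.467, 0.09, 0.146], 'tool_rot': [[0.982, -0.191, -0.0], [-0.191, -0.982, -0.001], [0.0, 0.001, -1.0]], 'wrist_force': [-0.02, 0.061, -2.066], 'finger_gap': 0.014, 'grasp_force': 29.999}
scene 0.06 16 ((463.502197265625, 89.77728271484375), 11.694184303283691) [455.58665222  78.33668122  60.36128662] [471.46210559  99.65341863  70.92759473]
scene 0.072 24 ((461.95123291015625, 87.58758544921875), 11.694083213806152) [450.46819437  78.26089217  72.03002318] [471.71139596  98.44105495  89.49733474]
side 0.06 23 ((471.26806640625, 92.43984985351562), 12.813926696777344) [461.27403945  80.19677583  60.77924456] [479.44479156 104.68291435  71.72156215]
side 0.072 33 ((469.79351806640625, 92.42666625976562), 12.218353271484375) [460.26962661  82.40871007  72.47325605] [480.43552377 102.44463545  89.40513114]
```

Call:
send_rows([
  [0,[0,0,0.012],[0,0,0]],
  [0,[0,0,0.024],[0,0,0]],
  [0,[0,0,0.036],[0,0,0]],
  [0,[0,0,0.05],[0,0,0]],
  [0,[0,0,0.065],[0,0,0]],
  [0,[0,0,0.08],[0,0,0]],
  [0,[0,0,0.084],[0,0,0]],
  [0,[0,0,0.084],[0,0,0]],
])

```text
clock: 25.65
tool_pos: [0.4667, 0.0905, 0.1037]
tool_rot: [[0.982, -0.191, -0.0], [-0.191, -0.982, -0.001], [-0.0, 0.001, -1.0]]
wrist_force: [-0.5, -0.8, -1.9]
finger_gap: 0.0134
grasp_force: 30.0
```

Call:
send_rows([
  [0,[0,0,0.002],[0,0,0]],
  [0,[0,0,0.004],[0,0,0]],
  [0,[0,0,0.006],[0,0,0]],
  [0,[0,0,0.006],[0,0,0]],
])

```text
clock: 26.15
tool_pos: [0.4667, 0.0906, 0.1008]
tool_rot: [[0.982, -0.191, 0.0], [-0.191, -0.982, -0.0], [0.0, 0.0, -1.0]]
wrist_force: [-0.8, -0.0, -1.4]
finger_gap: 0.0138
grasp_force: 30.0
```

Call:
send_rows([
  [0.1,[0,0,0.001],[0,0,0]],
  [0.25,[0,0,0.001],[0,0,0]],
  [0.5,[0,0,0.001],[0,0,0]],
  [0.8,[0,0,0.001],[0,0,0]],
  [0.8,[0,0,0.001],[0,0,0]],
  [0.8,[0,0,0.001],[0,0,0]],
  [0.8,[0,0,0.001],[0,0,0]],
])

```text
clock: 27.02
tool_pos: [0.4667, 0.0906, 0.1003]
tool_rot: [[0.982, -0.191, 0.0], [-0.191, -0.982, -0.0], [0.0, 0.0, -1.0]]
wrist_force: [-0.4, 0.1, -0.7]
finger_gap: 0.0635
grasp_force: 0.0
```

Call:
send_rows([
  [0.8,[0,0,-0.02],[0,0,0]],
  [0.8,[0,0,-0.07],[0,0,0]],
  [0.8,[0,0,-0.14],[0,0,0]],
  [0.8,[0,0,-0.2],[0,0,0]],
  [0.8,[0,0,-0.24],[0,0,0]],
  [0.8,[0,0,-0.24],[0,0,0]],
  [0.8,[0,0,-0.24],[0,0,0]],
])

```text
clock: 27.9
tool_pos: [0.4661, 0.0907, 0.2198]
tool_rot: [[0.982, -0.191, -0.001], [-0.191, -0.982, -0.0], [-0.001, 0.001, -1.0]]
wrist_force: [0.3, -0.1, -1.0]
finger_gap: 0.0697
grasp_force: 0.0
```

```bash
python3 - <<'E'
from h import *
ob()
cs=[grab(n) for n in('scene','side','wrist')]
a=cv2.resize(cs[0]['img'][130:290,150:430],(800,457)); cv2.imwrite('pics/i.png',a)
for i in (0,1,2):
    W=cloud(cs[i]);P=W[np.isfinite(W).all(2)]
    b=P[(np.hypot(P[:,0]-.467,P[:,1]-.09)<.07)&(P[:,2]>.108)&(P[:,2]<.134)]
    if len(b)>5: print(i,len(b),cv2.minAreaRect((b[:,:2]*1000).astype(np.float32)),np.percentile(b[:,2],[5,50,95]))
E
```

```text
{'clock': 27.9, 'joints': [-1.198, 0.219, 1.076, 2.035, -0.227, 1.014, -1.772], 'tool_pos': [0.466, 0.091, 0.22], 'tool_rot': [[0.982, -0.191, -0.001], [-0.191, -0.982, -0.0], [-0.001, 0.001, -1.0]], 'wrist_force': [0.301, -0.147, -0.964], 'finger_gap': 0.07, 'grasp_force': 0.0}
0 129 ((464.62115478515625, 90.11741638183594), (16.470977783203125, 89.5169677734375), 79.44529724121094) [0.11713804 0.12441469 0.12899906]
1 158 ((468.0445251464844, 92.8627700805664), (18.101743698120117, 87.8721923828125), 77.78225708007812) [0.11385188 0.12450513 0.12848751]
2 1682 ((467.0284118652344, 90.387939453125), (13.926755905151367, 88.86643981933594), 79.36528015136719) [0.12238193 0.12538673 0.12672274]
```

View pics/i.png

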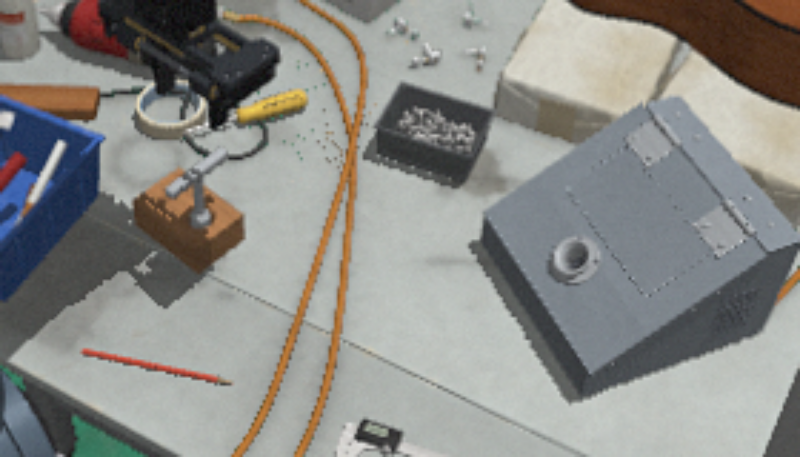

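The key is upright in its hole at crop px (203,200). Its bar height matches the start, the lid is shut, and the tape, screwdriver and calliper haven't moved. I'm handing the job in.

```bash
python3 -c "
from plant import arm
print(arm.finish_job())"
```

```text
the job is handed in; nothing more can be done
None
```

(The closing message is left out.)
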